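Lock the cleaning-supplies box with its stiff barrel bolt

ROBOT

A 6-joint arm with a two-finger parallel gripper is mounted at the origin on a cart in front of the work surface, level with it; the furniture and walls round the work are solid. World frame = base frame: x ahead of the robot, y to its left, z up, the work surface at z = 0. Lengths are in m, angles in degrees, forces in N, time in s.
With the tool pointing down it reaches from about 0.25 to 0.725 m from the base axis. Payload 9.7 kg.
Tool frame: the origin (TCP) lies between the finger pads; the fingertips stand 19 mm ahead of it and the grasp point (between the pads) is the TCP; z points along the fingers, y is the line along which they close (so a half turn about z gives the same grasp; the last joint's range is limited). The gripper opens to 85 mm and grips with 20 to 120 N. Pads are 22 mm wide; open, the fingers measure 114 mm over their backs; the gripper's body (76 mm by 85 mm) begins 54 mm behind the grasp point. The pads swing forward as they close: fully open they stand 13 mm farther back than shut.
Start: joints at [-72.594, 4.979, 10.078, 95.1, 0, 90], TCP at [0.165, -0.525, 0.25] pointing down, gripper open.
Joint ranges: [-179.16, 179.16], [-48.56, 103.87], [-65.8, 70.77], [-126.05, 130.52], [-82.76, 87.17], [-180, 180]. Speed limits (degrees/s): [127.2, 127.2, 147.25, 180, 180, 180].

INTERFACE

Orientations are given as [roll, pitch, yaw] about the fixed x, y, z axes, in that order (R = Rz(yaw) Ry(pitch) Rx(roll)).
In Python, from workcell import telemetry, camera, calibration, workorder gives the robot as it stands.
- The arm moves only by the tool play_rows, never from a script. Its argument "increments" is a list of rows, each a list of 3 entries, a list of its own where there are three numbers: the shift along the tool's x, y, z in mm, then the turn, a rotation vector about the tool's x, y, z in degrees, then the closure, from 0 (fully open) to 1 (shut). In form: [[[x, y, z], [ax, ay, az], jaw], ...]. A call has 1 to 20 rows; each row is the pose to reach, as a shift and turn from the pose commanded when the call began, along the tool's axes at that moment; what a row does not reach only later rows make up. A row lasts 1/10 s, in which the tool goes at most 50 mm and 8.59 degrees, less where a joint would pass 70% of its speed; a pose out of reach is approached as far as the arm can. A call with a gripper value outside its range is refused whole. The fingers move at their own pace and stop on an object; "grip_force" is the grip in N (left out, the last holds). Time passes only in rows, so rows that repeat a pose let the fingers close. It gives the time, the measured TCP pose, the force, the opening and the grip force at its end, in the units of the state.
- telemetry.get_obs(): the state, without advancing time (a new reading comes with each control period).
- camera(name): name is "side" or "top" or "wrist"; returns (picture, depth): 480x640x3 uint8, red, green, blue; 480x640 float32, m along the optical axis (not along the pixel's ray), 0 where there is no reading.
- calibration(name): a dict with "vertical_fov" (degrees; the focal length in pixels is half the picture's height over the tangent of half this angle, whatever the lens; pixels are square), "cx", "cy" (the principal point, pixels), "rvec" (rotation vector, rad) and "tvec" (3), from world to camera coordinates, as OpenCV has them; the wrist camera has in their place "hand_eye" (4x4, takes a point from camera to tool coordinates, whose origin is the TCP and whose axes are the flange's). Camera axes: x right, y down, z forward; pixel columns grow to the right and rows downward; lengths in m; the calibration is good to about 2 mm. A picture is of the moment at which its call begins: read the wrist's pose just before it. calibration takes no time and is no camera call.
- workorder.job_done(): hands the job in; it is judged then, once.
The state is a dict: "time": time; "q": joint angles; "qd": joint speeds; "joint_efforts": joint torques, N m; "ee_pos": TCP position; "tcp_rot": TCP orientation; "wrist_force": force on the tool from outside, world axes, zero at the start; "torque": the same for the moment, N m; "opening": finger opening in m; "grasp_force": force on a finger pad.
Only numpy, scipy, OpenCV 4.12 (cv2) and the standard library are available. Lean on these libraries where they do the work, as an engineer would, in place of code of your own. Each camera call takes 0.05 s, during which the arm holds its last target. There are 200 camera calls.

TASK

Lock the small wooden box on the worktop with the barrel bolt on its top: lift the red handle out of the notch it rests in, slide the bolt across through the staple on the blue lid, and lay the handle fully down into the second notch, in the brass plate. That plate is adjustable, so its notch has to be found by feel: press gently and never force the handle hard against the notched metal. Leave the things on and around the box where they are, and let go of the handle at the end.

Things in the scene. Friction and masses are not known exactly. Their poses are not given: they have to be found in the camera images.
- box: Fixed plywood box, 160 x 300 x 100 mm (x, y, z); origin at the centre of its underside, z up, -x side towards the robot. Left part of the top (+y) bare wood with the bolt, right part (-y) a blue lid with a staple. The bolt's axis is parallel to the box's y, at x = -45, z = 126 mm. Bar guides at y = 115 and -12 mm are 138 mm high, the staple at y = -57 mm 141 mm.
- bolt: Dark steel bar, 13 mm thick, with a straight cross handle (10 mm thick; square shank to 34 mm from the bar's axis, then a round red sleeve, end at 71). Origin on the bar's axis at the handle. The handle points along the bolt's own -x; its y is parallel to the box's y. It only slides along and turns about its axis. Handle down: level, overhanging the box's front edge, free space below and beside.
- handle_grip (a point): The place to grip the handle: on its centre line, 50 mm from the bar's axis, in the middle of the red sleeve. Turning the handle takes about 1 N here (more while pinched tightly), and it stays at the angle where it is left: it does not fall by itself.
- bolt_slide (a joint): Travel of the bolt in m: 0 drawn back, handle in the first notch; grows towards the box's -y (to the lid), end stop at 0.090. Handle's y in the box frame = 0.095 - bolt_slide. Sliding takes about 4 N.
- bolt_turn (a joint): Angle of the handle in rad: 0 = level, fully down in a notch; grows as the handle rises, stop at 1.35. Resting on the upper edge of the notched metal it reads about 0.6 (pressed) to 0.7; above 0.75 it slides clear of it.
- strip: Notched metal 20 to 28.5 mm in front of the bar's axis, edge at z = 139.5 mm; fixed, origin and axes as the box. First notch at y = 95 mm. The second is in the brass plate on its front, whose place differs and is not measured: centre at bolt_slide 0.046 to 0.078. Notches are 13 mm wide, handle 10, which lies level in them. Over 25 N between handle and metal (some 15 N at the sleeve) bends it.
- cream_pot: Bystander: round pot of hand cream, 50 mm across, 28 mm high, stands loose on the blue lid; origin at the centre of its underside.
- black_tape: Bystander: roll of black tape, 62 mm across, 19 mm high, lies loose on the wooden part of the box top behind the bolt; origin at the centre of its underside.
- measuring_scoop: Bystander: white detergent scoop with a handle, 62 x 126 x 41 mm, loose on the worktop to the left of the box; origin at the centre of its underside.
- small_brush: Bystander: nail brush with white back and blue bristles, 30 x 85 x 23 mm, loose on the worktop to the right of the box; origin at the centre of its underside.

How it is judged:
By the outcome, as a careful person would: the job done as asked, in the order asked, and still so for the second after the job is handed in, with the robot touching nothing.
It also fails if it takes over 72 s, if anything falls off the work surface, if the arm or the gripper's body presses on something with over 40 N, if the wrist force passes 120 N, or if a joint passes its speed limit or range.

## Working session

There is one attempt and no reset: what is moved stays moved. The work goes in short steps, Python scripts to look and compute and a tool call to move; the robot and the scene stay as the last step left them, time stands still between calls to the robot, and variables do not carry over. Pictures are saved under pics/ and viewed, at most 10 in all, crops included, and the job is handed in when it is done.

Besides the shell and the picture viewer there is one more tool, called as a command line: name --argument value ..., lists and objects as JSON in quotes. play_rows: Moves the arm, as the interface text tells. Its arguments: {"type":"object","properties":{"increments":{"type":"array"},"grip_force":{"type":"number"}},"required":["increments"]}

```bash
mkdir -p pics; ls; python3 - <<'E'
from workcell import telemetry, camera, calibration
import cv2, numpy as np
print(telemetry.get_obs())
for n in ("top","side"):
    p,d=camera(n); cv2.imwrite(f"pics/{n}1.png",p[:,:,::-1]); np.savez(f"{n}1.npz",p=p,d=d); print(calibration(n))
print(calibration("wrist"))
E
```

```text
pics
{'time': 0.0, 'q': array([-7.25925130e+01,  5.01040087e+00,  1.00352182e+01,  9.50989448e+01,
       -4.71606036e-04,  9.00024991e+01]), 'qd': array([-0.03932181, -0.05149141,  0.01699494,  0.0849534 , -0.07067087,
       -0.04407965]), 'joint_efforts': array([-1.44079437e-03, -5.20392323e+01,  4.64796066e+01,  1.66853325e-02,
       -6.60694172e-05, -2.81982757e-06]), 'ee_pos': array([ 0.16448015, -0.52462388,  0.2495966 ]), 'tcp_rot': array([-1.79925873e+02,  4.74838884e-04,  1.74049885e+01]), 'wrist_force': array([-0.26925546,  0.03488583,  0.33598987]), 'torque': array([ 0.00387589, -0.00144423, -0.00274304]), 'grasp_force': 0.0, 'opening': 0.08503951930303147}
{'vertical_fov': 45.24789728714322, 'cx': 319.7334903546171, 'cy': 232.64570661674713, 'rvec': array([ 2.15396355, -2.0999442 ,  0.13386646]), 'tvec': array([0.08212481, 0.57312751, 1.3562287 ])}
{'vertical_fov': 53.994119360692075, 'cx': 319.00890152719006, 'cy': 238.95440698149102, 'rvec': array([ 2.55396326, -0.57555152,  0.15964006]), 'tvec': array([-0.5035168 ,  0.32835965,  0.78957847])}
{'vertical_fov': 60.54596218965597, 'cx': 316.570621646607, 'cy': 242.64003303954448, 'hand_eye': array([[-1.55643267e-03, -9.65909063e-01, -2.58876919e-01,
         6.49075785e-02],
       [ 9.99998724e-01, -1.59682548e-03, -5.42438449e-05,
         4.63602276e-04],
       [-3.60986637e-04, -2.58876673e-01,  9.65910316e-01,
        -1.23409595e-01],
       [ 0.00000000e+00,  0.00000000e+00,  0.00000000e+00,
         1.00000000e+00]])}
```

View pics/top1.png

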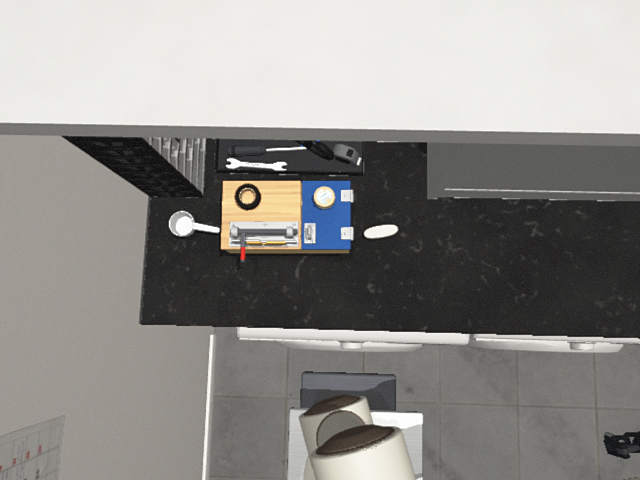

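View pics/side1.png

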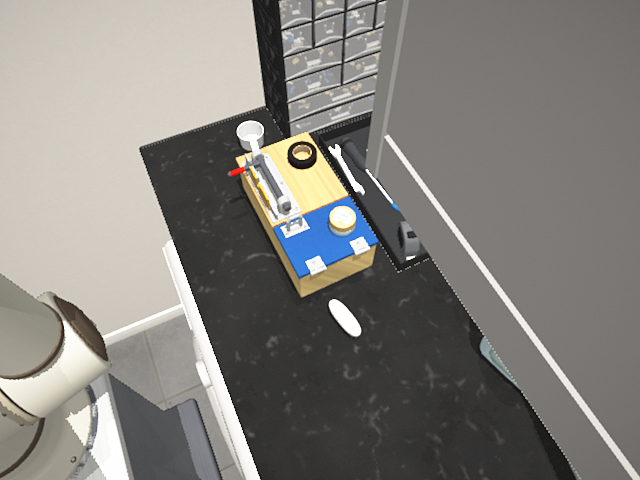

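The top view shows the box at columns 221–352, rows 181–252, with the red handle at about (243,254), tape at (248,196), pot at (324,196), staple at (310,233). The side view agrees, with the handle at (237,171).

```bash
cat > h.py <<'E'
import numpy as np, cv2
from scipy.spatial.transform import Rotation as R
from workcell import calibration
def K(c): 
    f=240/np.tan(np.radians(c["vertical_fov"]/2)); return f
def world(n,pts,d=None,T=None,z=None):
    """pixels -> world, by depth map d, or by plane height z"""
    c=calibration(n); f=K(c); out=[]
    if n=="wrist":
        M=T@c["hand_eye"]; Rw,t=M[:3,:3],M[:3,3]
    else:
        Rc=R.from_rotvec(c["rvec"]).as_matrix(); Rw=Rc.T; t=-Rc.T@c["tvec"]
    for u,v in pts:
        r=Rw@np.array([(u-c["cx"])/f,(v-c["cy"])/f,1])
        s=d[int(round(v)),int(round(u))] if z is None else (z-t[2])/r[2]
        out.append(t+s*r)
    return np.array(out)
def tool(o):
    T=np.eye(4); T[:3,:3]=R.from_euler("xyz",o["tcp_rot"],degrees=True).as_matrix(); T[:3,3]=o["ee_pos"]; return T
E
python3 - <<'E'
from h import *
np.set_printoptions(precision=4,suppress=True)
a=np.load("top1.npz"); d=a["d"]
print("box corners", world("top",[(222,181),(352,181),(352,249),(221,249)],z=.1))
print("mid, tape,pot", world("top",[(270,205),(330,215)],d))
p=a["p"].astype(int); m=(p[:,:,0]>150)&(p[:,:,1]<70)&(p[:,:,2]<70)
v,u=np.nonzero(m); k=(u>230)&(u<260)&(v>235)&(v<270); print(u[k].min(),u[k].max(),v[k].min(),v[k].max())
w=world("top",list(zip(u[k],v[k])),d); print(np.median(w,0),w[:,2].max())
# box top fit: points near z=.1
s=np.array([(x,y) for y in range(170,265) for x in range(205,365)]); w=world("top",s,d)
k=abs(w[:,2]-.1)<.006; q=s[k].astype(np.float32); w=w[k]; print(np.median(w[:,2])); r=cv2.minAreaRect((w[:,:2]*1000).astype(np.float32)); print(r)
b=np.load("side1.npz"); p=b["p"].astype(int);m=(p[:,:,0]>150)&(p[:,:,1]<70)&(p[:,:,2]<70)
v,u=np.nonzero(m); k=(u>220)&(u<260)&(v>155)&(v<185);w=world("side",list(zip(u[k],v[k])),b["d"]);print(np.median(w,0),w.min(0),w.max(0))
E
```

```text
box corners [[0.6816 0.3314 0.1   ]
 [0.688  0.0219 0.1   ]
 [0.5257 0.0188 0.1   ]
 [0.5183 0.3249 0.1   ]]
mid, tape,pot [[0.6252 0.214  0.1025]
 [0.6046 0.0719 0.1014]]
241 244 247 258
[0.5075 0.2683 0.1317] 0.13745414943924894
0.10118432952216083
((604.5548706054688, 174.80381774902344), (162.5313262939453, 309.4195556640625), 1.2633570432662964)
[0.5077 0.2656 0.1294] [ 0.4026 -0.322  -0.0007] [0.5246 0.3802 0.8479]
```

play_rows --increments '[[[552,-623,40],[0,0,16.2],0.4],[[552,-623,40],[0,0,16.2],0.4],[[552,-623,40],[0,0,16.2],0.4],[[552,-623,40],[0,0,16.2],0.4],[[552,-623,40],[0,0,16.2],0.4],[[552,-623,40],[0,0,16.2],0.4],[[552,-623,40],[0,0,16.2],0.4],[[552,-623,40],[0,0,16.2],0.4],[[552,-623,40],[0,0,16.2],0.4],[[552,-623,40],[0,0,16.2],0.4],[[552,-623,40],[0,0,16.2],0.4],[[552,-623,40],[0,0,16.2],0.4],[[552,-623,40],[0,0,16.2],0.4],[[552,-623,40],[0,0,16.2],0.4],[[552,-623,40],[0,0,16.2],0.4],[[552,-623,40],[0,0,16.2],0.4],[[552,-623,40],[0,0,16.2],0.4],[[552,-623,40],[0,0,16.2],0.4],[[552,-623,40],[0,0,16.2],0.4],[[552,-623,40],[0,0,16.2],0.4]]' --grip_force 20

```text
time: 2.1
ee_pos: [0.5095, 0.0555, 0.2113]
tcp_rot: [-177.9, 0.1, 5.2]
wrist_force: [1.4, -0.5, -0.7]
opening: 0.0515
grasp_force: 0.0
```

play_rows --increments '[[[0,0,0],[0,0,0],0.4],[[0,0,0],[0,0,0],0.4]]'

```text
time: 2.3
ee_pos: [0.5091, 0.0555, 0.2115]
tcp_rot: [-177.9, 0.1, 5.2]
wrist_force: [0.8, 0.3, 0.5]
opening: 0.0515
grasp_force: 0.0
```

```bash
cat >> h.py <<'E'
def goto(pos,rpy,o=None):
    """increment (mm, rotvec deg) in the tool's axes from the pose now to a world pose"""
    from workcell import telemetry
    o=o or telemetry.get_obs(); T=tool(o)
    s=T[:3,:3].T@(np.array(pos)-T[:3,3])*1000
    r=(R.from_matrix(T[:3,:3]).inv()*R.from_euler("xyz",rpy,degrees=True)).as_rotvec(degrees=True)
    return s.round(1),r.round(1)
E
python3 -c "
from h import *
print(goto([.505,.235,.21],[180,0,1.2]))"
```

```text
(array([  12.2, -179. ,    8. ]), array([-2.1,  0.1,  4. ]))
```

play_rows --increments '[[[12,-179,8],[-2.1,0.1,4],0.4],[[12,-179,8],[-2.1,0.1,4],0.4],[[12,-179,8],[-2.1,0.1,4],0.4],[[12,-179,8],[-2.1,0.1,4],0.4],[[12,-179,8],[-2.1,0.1,4],0.4],[[12,-179,8],[-2.1,0.1,4],0.4],[[12,-179,8],[-2.1,0.1,4],0.4],[[12,-179,8],[-2.1,0.1,4],0.4]]'

```text
time: 3.1
ee_pos: [0.5205, 0.0582, 0.21]
tcp_rot: [-177.9, 0.1, 5.4]
wrist_force: [0.3, 0.7, 0.6]
opening: 0.0513
grasp_force: 0.0
```

```bash
python3 - <<'E'
from workcell import telemetry, camera
from h import *
o=telemetry.get_obs(); p,d=camera("wrist"); np.savez("w1.npz",p=p,d=d,T=tool(o)); cv2.imwrite("pics/w1.png",p[:,:,::-1]); print(o["ee_pos"],o["tcp_rot"])
E
```

```text
[0.52050226 0.05819523 0.20997564] [-1.77900849e+02  1.16107096e-01  5.37139760e+00]
```

View pics/w1.png

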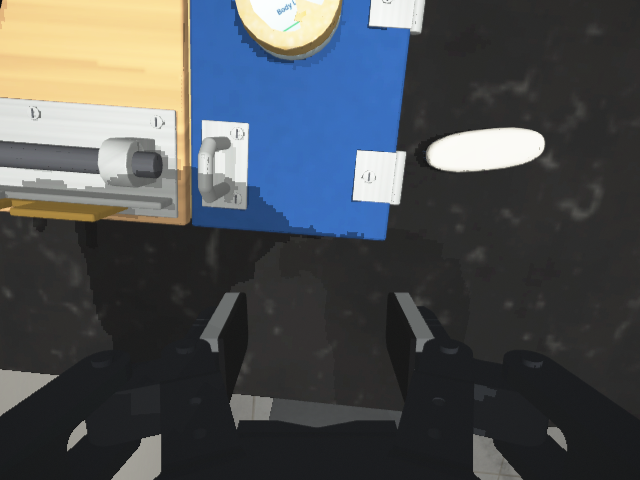

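The picture shows lid, staple (215,165) and pot; the arm stopped short of the target, so I check the joints.

```bash
python3 -c "
from workcell import telemetry
o=telemetry.get_obs(); print(o['q'],o['joint_efforts'],o['wrist_force'],o['time'])"
```

```text
[  5.31470605   0.82002037   1.25293489  90.5501241    2.10036271
 179.94719213] [-5.38954497e-03 -4.79050183e+01  4.69227040e+01  6.58227154e-02
  1.17589859e-01  2.92076720e-05] [ 0.2835997  -0.51685844 -0.54060934] 3.15
```

```bash
python3 -c "
from h import *
print(goto([.47,.21,.25],[180,0,91.2]),goto([.47,.235,.25],[180,0,-178.8]))"
```

```text
(array([ -36.2, -157.2,  -34.2]), array([ -1.8,  -1.5, -85.8])) (array([ -33.9, -182.1,  -33.3]), array([  -0.3,   -3.2, -175.8]))
```

play_rows --increments '[[[-36,-157,-34],[-1.8,-1.5,-85.8],0.4],[[-36,-157,-34],[-1.8,-1.5,-85.8],0.4],[[-36,-157,-34],[-1.8,-1.5,-85.8],0.4],[[-36,-157,-34],[-1.8,-1.5,-85.8],0.4],[[-36,-157,-34],[-1.8,-1.5,-85.8],0.4],[[-36,-157,-34],[-1.8,-1.5,-85.8],0.4],[[-36,-157,-34],[-1.8,-1.5,-85.8],0.4],[[-36,-157,-34],[-1.8,-1.5,-85.8],0.4],[[-36,-157,-34],[-1.8,-1.5,-85.8],0.4],[[-36,-157,-34],[-1.8,-1.5,-85.8],0.4],[[-34,-182,-33],[-0.3,-3.2,-175.8],0.4],[[-34,-182,-33],[-0.3,-3.2,-175.8],0.4],[[-34,-182,-33],[-0.3,-3.2,-175.8],0.4],[[-34,-182,-33],[-0.3,-3.2,-175.8],0.4],[[-34,-182,-33],[-0.3,-3.2,-175.8],0.4],[[-34,-182,-33],[-0.3,-3.2,-175.8],0.4],[[-34,-182,-33],[-0.3,-3.2,-175.8],0.4],[[-34,-182,-33],[-0.3,-3.2,-175.8],0.4],[[-34,-182,-33],[-0.3,-3.2,-175.8],0.4],[[-34,-182,-33],[-0.3,-3.2,-175.8],0.4]]'

```text
time: 5.15
ee_pos: [0.4698, 0.2349, 0.2497]
tcp_rot: [180.0, 0.0, 177.5]
wrist_force: [-0.3, -0.0, -0.3]
opening: 0.051
grasp_force: 0.0
```

```bash
python3 - <<'E'
from h import *
from workcell import telemetry
print(telemetry.get_obs()["q"].round(1))
print(goto([.455,.235,.21],[180,0,-178.8]))
E
```

```text
[26.6  1.5  6.4 94.9  0.  29.1]
(array([14.8, -0.5, 39.7]), array([ 0. ,  0. , -3.7]))
```

```bash
python3 - <<'E'
from h import *
print(goto([.53,.23,.205],[180,0,-178.8]))
E
```

```text
(array([-60.4,  -2.2,  44.7]), array([ 0. ,  0. , -3.7]))
```

play_rows --increments '[[[-60,-2,45],[0,0,-3.7],0.4],[[-60,-2,45],[0,0,-3.7],0.4],[[-60,-2,45],[0,0,-3.7],0.4],[[-60,-2,45],[0,0,-3.7],0.4]]'

```text
time: 5.55
ee_pos: [0.5294, 0.2297, 0.2044]
tcp_rot: [-180.0, -0.1, -179.2]
wrist_force: [-0.7, 0.1, 1.0]
opening: 0.0515
grasp_force: 0.0
```

```bash
python3 - <<'E'
from workcell import telemetry, camera
from h import *
o=telemetry.get_obs(); p,d=camera("wrist"); np.savez("w2.npz",p=p,d=d,T=tool(o)); cv2.imwrite("pics/w2.png",p[:,:,::-1]); print(o["ee_pos"],o["tcp_rot"])
E
```

```text
[0.52935866 0.22969075 0.2043858 ] [-1.79983627e+02 -7.26381557e-02 -1.79215528e+02]
```

View pics/w2.png

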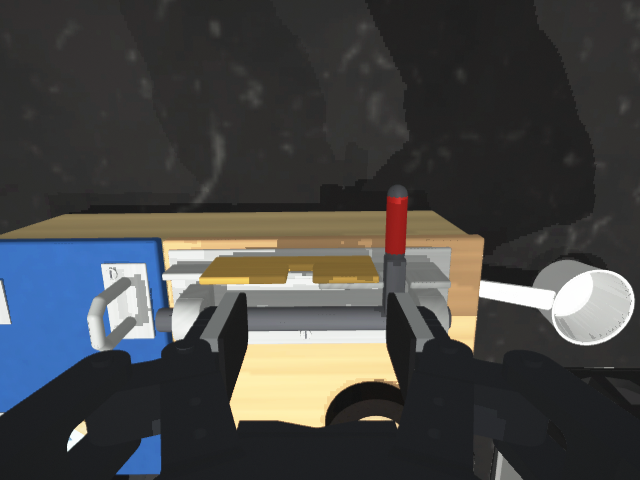

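The wrist picture (box seen from the front, +y right) shows the handle at columns 386–407, rows 187–255. There is a gap in the brass plate at about (300,272).

```bash
python3 - <<'E'
from h import *
p=cv2.imread("pics/w2.png")[180:300,190:420]; cv2.imwrite("pics/w2c.png",cv2.resize(p,None,fx=3.4,fy=3.4,interpolation=cv2.INTER_CUBIC))
E
```

```text
(no output)
```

View pics/w2c.png

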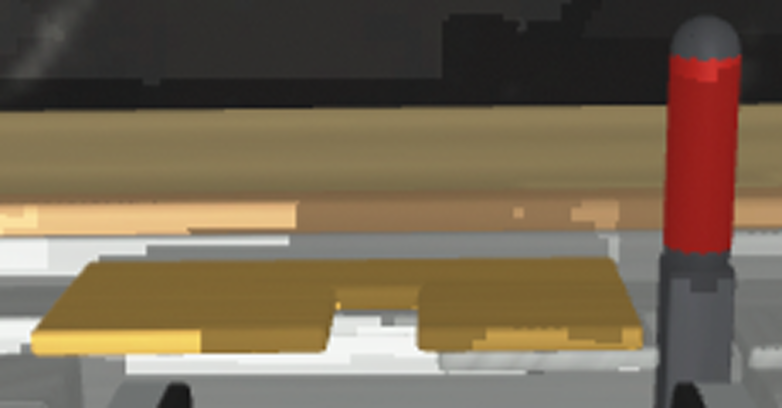

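```bash
python3 - <<'E'
from h import *
np.set_printoptions(precision=4,suppress=True)
a=np.load("w2.npz"); T=a["T"]
n=world("wrist",[(286.5,280),(312.9,280),(200,280),(378,280)],T=T,z=.1395)
h=world("wrist",[(396.5,227),(397.5,193)],T=T,z=.126); s=world("wrist",[(395,265)],T=T,z=.131)
print(n,h,s,sep="\n")
yaw=np.radians(1.2); ax=np.array([-np.sin(yaw),np.cos(yaw)])
print("slide to notch", (h[0,:2]-(n[0,:2]+n[1,:2])/2)@ax,(s[0,:2]-(n[0,:2]+n[1,:2])/2)@ax)
E
```

```text
[[0.5331 0.2144 0.1395]
 [0.5329 0.2272 0.1395]
 [0.5336 0.1723 0.1395]
 [0.5325 0.2588 0.1395]]
[[0.5091 0.2689 0.126 ]
 [0.4919 0.2683 0.126 ]]
[[0.5275 0.2683 0.131 ]]
slide to notch 0.048592819207475414 0.04766328987027093
```

```bash
python3 - <<'E'
from h import *
print(goto([.490,.2688,.19],[180,15,-179]))
print(goto([.507,.2688,.128],[180,15,-179]))
E
```

```text
(array([38.7, 39.5, 15.3]), array([ -0. , -15. ,  -0.2]))
(array([21.7, 39.2, 77.3]), array([ -0. , -15. ,  -0.2]))
```

play_rows --increments '[[[39,39.5,15],[0,-15,-0.2],0.4],[[39,39.5,15],[0,-15,-0.2],0.4],[[39,39.5,15],[0,-15,-0.2],0.4],[[34,39.4,33],[0,-15,-0.2],0.4],[[28,39.3,55],[0,-15,-0.2],0.4],[[22,39.2,77],[0,-15,-0.2],0.4],[[22,39.2,77],[0,-15,-0.2],0.4],[[22,39.2,77],[0,-15,-0.2],0.4],[[22,39.2,77],[0,-15,-0.2],0.4]]' --grip_force 20

```text
time: 6.5
ee_pos: [0.5075, 0.2692, 0.1299]
tcp_rot: [179.9, 15.1, -179.0]
wrist_force: [0.2, 0.6, 0.1]
opening: 0.0515
grasp_force: 0.0
```

```bash
python3 - <<'E'
from workcell import telemetry, camera
from h import *
o=telemetry.get_obs(); p,d=camera("wrist"); cv2.imwrite("pics/w3.png",p[:,:,::-1]); print(o["ee_pos"],o["tcp_rot"],o["q"].round(1))
E
```

```text
[0.50754601 0.26922132 0.12992809] [ 179.93807481   15.12373417 -178.98967974] [ 31.4  -5.  -14.7  67.2  -7.5  29.5]
```

View pics/w3.png

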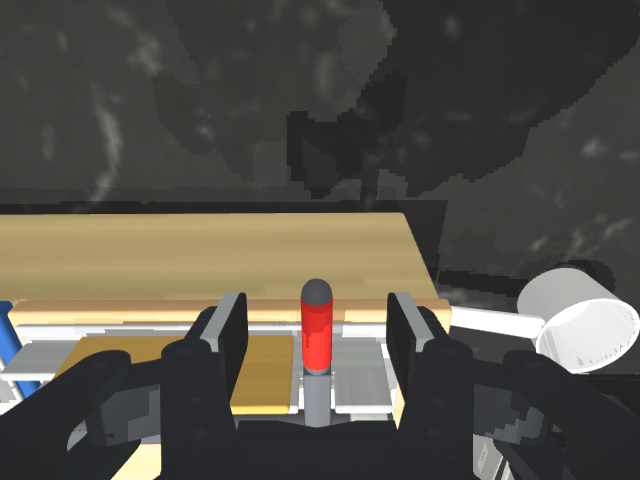

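The handle (column 317) is centred between the fingers (247 and 387), so I close.

play_rows --increments '[[[0,0,0],[0,0,0],0.7],[[0,0,0],[0,0,0],0.9],[[0,0,0],[0,0,0],1],[[0,0,0],[0,0,0],1],[[0,0,0],[0,0,0],1],[[0,0,0],[0,0,0],1],[[0,0,0],[0,0,0],1]]' --grip_force 20

```text
time: 7.25
ee_pos: [0.5071, 0.2689, 0.1281]
tcp_rot: [180.0, 15.0, -179.0]
wrist_force: [-3.4, 0.5, 5.1]
opening: 0.0092
grasp_force: 19.8
```

```bash
cat >> h.py <<'E'
def arc(ax,p0,pitch0,ths,yaw=-179,dy=0):
    """rows for turning the handle by ths (deg) about the axis ax (x,z) from TCP p0, tool turning along"""
    T=np.eye(4); R0=R.from_euler("xyz",[180,pitch0,yaw],degrees=True)
    v=np.array([p0[0]-ax[0],p0[2]-ax[1]])
    for t in ths:
        c,s=np.cos(np.radians(t)),np.sin(np.radians(t))
        w=np.array([ax[0]+c*v[0]+s*v[1],p0[1]+dy,ax[1]-s*v[0]+c*v[1]])
        print(t,w.round(4),R0.as_matrix().T@(w-p0)*1000,(R0.inv()*R.from_euler("xyz",[180,pitch0-t,yaw],degrees=True)).as_rotvec(degrees=True).round(1))
E
python3 -c "
from h import *
np.set_printoptions(precision=1,suppress=True)
arc((.559,.126),np.array([.507,.2688,.128]),15,[6,12,18,24,30,36,42,48,52])"
```

```text
6 [0.5 0.3 0.1] [-1.9 -0.  -5.1] [-0.  6.  0.]
12 [0.5 0.3 0.1] [ -4.3  -0.  -10. ] [ 0. 12.  0.]
18 [0.5 0.3 0.1] [ -7.2  -0.1 -14.6] [ 0. 18.  0.]
24 [0.5 0.3 0.1] [-10.6  -0.1 -18.9] [-0. 24.  0.]
30 [0.5 0.3 0.2] [-14.4  -0.1 -22.8] [ 0. 30.  0.]
36 [0.5 0.3 0.2] [-18.5  -0.2 -26.3] [ 0. 36.  0.]
42 [0.5 0.3 0.2] [-23.1  -0.3 -29.3] [ 0. 42.  0.]
48 [0.5 0.3 0.2] [-27.9  -0.3 -31.9] [ 0. 48.  0.]
52 [0.5 0.3 0.2] [-31.2  -0.4 -33.3] [ 0. 52.  0.]
```

First a part of the lift, to check forces.

play_rows --increments '[[[-1,0,-2.5],[0,3,0],1],[[-1.9,0,-5.1],[0,6,0],1],[[-3,0,-7.6],[0,9,0],1],[[-4.3,0,-10],[0,12,0],1],[[-4.3,0,-10],[0,12,0],1]]'

```text
time: 7.75
ee_pos: [0.5086, 0.2688, 0.1379]
tcp_rot: [-180.0, 2.8, -179.0]
wrist_force: [-5.9, 1.0, 4.4]
opening: 0.0093
grasp_force: 20.3
```

```bash
python3 -c "
from h import *
np.set_printoptions(precision=4,suppress=True)
arc((.559,.126),np.array([.5085,.2688,.1388]),3,[6,12,18,24,30,36,40])"
```

```text
6 [0.5101 0.2688 0.144 ] [-1.8847 -0.0282 -5.1169] [0. 6. 0.]
12 [0.5123 0.2688 0.149 ] [ -4.2939  -0.0657 -10.0088] [ 0. 12.  0.]
18 [0.5149 0.2688 0.1538] [ -7.2012  -0.1122 -14.622 ] [ 0. 18.  0.]
24 [0.5181 0.2688 0.1582] [-10.5747  -0.1671 -18.9061] [ 0. 24.  0.]
30 [0.5217 0.2688 0.1623] [-14.3774  -0.2298 -22.8139] [ 0. 30.  0.]
36 [0.5257 0.2688 0.166 ] [-18.5677  -0.2996 -26.3029] [ 0. 36.  0.]
40 [0.5285 0.2688 0.1683] [-21.5541  -0.3498 -28.377 ] [ 0. 40.  0.]
```

play_rows --increments '[[[-1,0,-2.6],[0,3,0],1],[[-1.9,0,-5.1],[0,6,0],1],[[-4.3,0,-10],[0,12,0],1],[[-7.2,-0.1,-14.6],[0,18,0],1],[[-10.6,-0.2,-18.9],[0,24,0],1],[[-14.4,-0.2,-22.8],[0,30,0],1],[[-18.6,-0.3,-26.3],[0,36,0],1],[[-21.6,-0.3,-28.4],[0,40,0],1],[[-21.6,-0.3,-28.4],[0,40,0],1],[[-21.6,-0.3,-28.4],[0,40,0],1]]'

```text
time: 8.75
ee_pos: [0.5289, 0.2688, 0.1658]
tcp_rot: [-179.9, -37.1, -179.1]
wrist_force: [-1.0, 0.6, -5.5]
opening: 0.009
grasp_force: 19.9
```

play_rows --increments '[[[0,-3,0],[0,0,0],1],[[0,-6,0],[0,0,0],1],[[0,-10,0],[0,0,0],1],[[0,-14,0],[0,0,0],1],[[0,-18,0],[0,0,0],1],[[0,-22,0],[0,0,0],1],[[0,-26,0],[0,0,0],1],[[0,-30,0],[0,0,0],1],[[0,-34,0],[0,0,0],1],[[0,-38,0],[0,0,0],1],[[0,-42,0],[0,0,0],1],[[0,-45,0],[0,0,0],1],[[0,-47,0],[0,0,0],1],[[0,-48,0],[0,0,0],1],[[0,-48,0],[0,0,0],1],[[0,-48,0],[0,0,0],1]]'

```text
time: 10.35
ee_pos: [0.5304, 0.2207, 0.1668]
tcp_rot: [-180.0, -36.8, -179.0]
wrist_force: [5.5, 2.3, -11.7]
opening: 0.0088
grasp_force: 19.7
```

```bash
python3 - <<'E'
from workcell import telemetry, camera
from h import *
o=telemetry.get_obs(); p,d=camera("wrist"); cv2.imwrite("pics/w4.png",p[:,:,::-1]); np.savez("w4.npz",p=p,d=d,T=tool(o)); print(o["ee_pos"],o["tcp_rot"],o["q"].round(1))
p,d=camera("side"); cv2.imwrite("pics/s4.png",cv2.resize(p[130:260,200:400,::-1],None,fx=4,fy=4,interpolation=cv2.INTER_CUBIC))
E
```

```text
[0.5303615  0.22070056 0.16681562] [-179.99158384  -36.82601507 -178.97144989] [ 18.   43.7  43.4 125.3  10.   13.7]
```

View pics/w4.png

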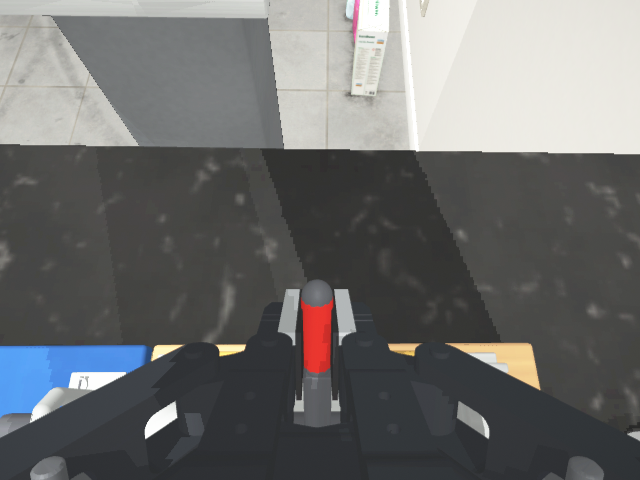

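```bash
cat >> h.py <<'E'
def lower(c,cpitch,ths,r=.050,ax=(.5598,.126),off=54.9-37,yaw=-179):
    """from commanded pose c, cpitch: increments to handle angles ths (deg)"""
    R0=R.from_euler("xyz",[180,cpitch,yaw],degrees=True)
    for t in ths:
        k=np.radians(t); w=np.array([ax[0]-r*np.cos(k),c[1],ax[1]+r*np.sin(k)])
        print(t,w.round(4),"pitch",round(off-t,1),(R0.as_matrix().T@(w-c)*1000).round(1),"ry",round(cpitch-(off-t),1))
E
python3 -c "
from h import *
lower(np.array([.5293,.2208,.1683]),-37,[54,50,46,44,42,40,38])"
```

```text
54 [0.5304 0.2208 0.1665] pitch -36.1 [-2.  -0.   0.8] ry -0.9
50 [0.5277 0.2208 0.1643] pitch -32.1 [-1.1  0.   4.2] ry -4.9
46 [0.5251 0.2208 0.162 ] pitch -28.1 [-0.4  0.1  7.6] ry -8.9
44 [0.5238 0.2208 0.1607] pitch -26.1 [-0.2  0.1  9.3] ry -10.9
42 [0.5226 0.2208 0.1595] pitch -24.1 [-0.   0.1 11.1] ry -12.9
40 [0.5215 0.2208 0.1581] pitch -22.1 [ 0.1  0.1 12.8] ry -14.9
38 [0.5204 0.2208 0.1568] pitch -20.1 [ 0.2  0.2 14.6] ry -16.9
```

View pics/s4.png

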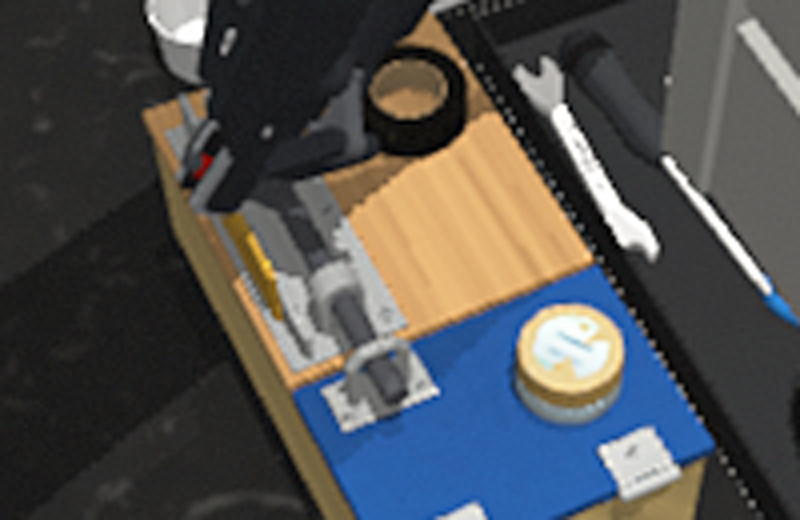

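The crop shows the bar's end at (385,375), through the staple, with tape and pot undisturbed. Now I lower to 44°.

play_rows --increments '[[[-2,0,0.8],[0,-0.9,0],1],[[-1.1,0,4.2],[0,-4.9,0],1],[[-0.4,0,7.6],[0,-8.9,0],1],[[-0.2,0,9.3],[0,-10.9,0],1],[[-0.2,0,9.3],[0,-10.9,0],1]]'

```text
time: 10.95
ee_pos: [0.5239, 0.2204, 0.1619]
tcp_rot: [-180.0, -25.8, -178.9]
wrist_force: [1.9, -0.5, -2.5]
opening: 0.0087
grasp_force: 20.2
```

```bash
python3 -c "
from h import *
lower(np.array([.5238,.2208,.1607]),-26.1,[42,40,38,36,34,32,30])"
```

```text
42 [0.5226 0.2208 0.1595] pitch -24.1 [0.5 0.  1.6] ry -2.0
40 [0.5215 0.2208 0.1581] pitch -22.1 [0.9 0.  3.3] ry -4.0
38 [0.5204 0.2208 0.1568] pitch -20.1 [1.3 0.1 5. ] ry -6.0
36 [0.5193 0.2208 0.1554] pitch -18.1 [1.7 0.1 6.7] ry -8.0
34 [0.5183 0.2208 0.154 ] pitch -16.1 [1.9 0.1 8.5] ry -10.0
32 [0.5174 0.2208 0.1525] pitch -14.1 [ 2.1  0.1 10.2] ry -12.0
30 [0.5165 0.2208 0.151 ] pitch -12.1 [ 2.3  0.1 11.9] ry -14.0
```

play_rows --increments '[[[0,0,0.9],[0,-1,0],1],[[0,0,1.8],[0,-2,0],1],[[0,0,2.7],[0,-3,0],1],[[0,0,3.5],[0,-4,0],1],[[0,0,3.5],[0,-4,0],1]]'

```text
time: 11.45
ee_pos: [0.5213, 0.2204, 0.1587]
tcp_rot: [-180.0, -22.2, -179.0]
wrist_force: [-7.8, -1.9, 8.1]
opening: 0.0088
grasp_force: 20.6
```

```bash
python3 -c "
from h import *
lower(np.array([.5223,.2208,.1576]),-22.1,[40,38,36,34,32],r=.0505)"
```

```text
40 [0.5211 0.2208 0.1585] pitch -22.1 [ 1.4  0.  -0.4] ry 0.0
38 [0.52   0.2208 0.1571] pitch -20.1 [1.9 0.  1.3] ry -2.0
36 [0.5189 0.2208 0.1557] pitch -18.1 [2.4 0.1 3. ] ry -4.0
34 [0.5179 0.2208 0.1542] pitch -16.1 [2.8 0.1 4.8] ry -6.0
32 [0.517  0.2208 0.1528] pitch -14.1 [3.1 0.1 6.5] ry -8.0
```

play_rows --increments '[[[1.4,0,-0.4],[0,0,0],1],[[1.7,0,0.5],[0,-1,0],1],[[1.9,0,1.3],[0,-2,0],1],[[1.9,0,1.3],[0,-2,0],1],[[1.9,0,1.3],[0,-2,0],1]]'

```text
time: 11.95
ee_pos: [0.52, 0.2204, 0.1571]
tcp_rot: [-180.0, -20.1, -179.0]
wrist_force: [-4.3, -2.9, 5.4]
opening: 0.0092
grasp_force: 20.6
```

play_rows --increments '[[[0.3,0,0.8],[0,-1,0],1],[[0.6,0,1.7],[0,-2,0],1],[[0.6,0,1.7],[0,-2,0],1],[[0.6,0,1.7],[0,-2,0],1]]'

```text
time: 12.35
ee_pos: [0.5189, 0.2204, 0.1556]
tcp_rot: [-180.0, -18.1, -179.0]
wrist_force: [-5.0, -3.5, 5.9]
opening: 0.009
grasp_force: 20.6
```

play_rows --increments '[[[0.2,0,0.8],[0,-1,0],1],[[0.5,0,1.7],[0,-2,0],1],[[0.8,0,2.6],[0,-3,0],1],[[0.8,0,2.6],[0,-3,0],1],[[0.8,0,2.6],[0,-3,0],1]]'

```text
time: 12.85
ee_pos: [0.5173, 0.2205, 0.1534]
tcp_rot: [-180.0, -15.1, -179.0]
wrist_force: [-5.5, -3.5, 6.1]
opening: 0.0089
grasp_force: 20.6
```

```bash
python3 -c "
from h import *
lower(np.array([.5173,.2208,.1535]),-15.1,[30,27,24,20,16,12,8,4,2,0],r=.0512)"
```

```text
30 [0.5155 0.2208 0.1516] pitch -12.1 [1.3 0.  2.3] ry -3.0
27 [0.5142 0.2208 0.1492] pitch -9.1 [1.9 0.1 4.9] ry -6.0
24 [0.513  0.2208 0.1468] pitch -6.1 [2.4 0.1 7.6] ry -9.0
20 [0.5117 0.2208 0.1435] pitch -2.1 [ 2.8  0.1 11.1] ry -13.0
16 [0.5106 0.2208 0.1401] pitch 1.9 [ 3.   0.1 14.7] ry -17.0
12 [0.5097 0.2208 0.1366] pitch 5.9 [ 2.9  0.1 18.2] ry -21.0
8 [0.5091 0.2208 0.1331] pitch 9.9 [ 2.6  0.1 21.8] ry -25.0
4 [0.5087 0.2208 0.1296] pitch 13.9 [ 2.   0.1 25.3] ry -29.0
2 [0.5086 0.2208 0.1278] pitch 15.9 [ 1.7  0.2 27.1] ry -31.0
0 [0.5086 0.2208 0.126 ] pitch 17.9 [ 1.2  0.2 28.8] ry -33.0
```

play_rows --increments '[[[0.8,0,1.2],[0,-1.5,0],1],[[1.3,0,2.3],[0,-3,0],1],[[1.6,0,3.6],[0,-4.5,0],1],[[1.9,0.1,4.9],[0,-6,0],1],[[1.9,0.1,4.9],[0,-6,0],1]]'

```text
time: 13.35
ee_pos: [0.5147, 0.2205, 0.1489]
tcp_rot: [-180.0, -9.0, -179.0]
wrist_force: [0.4, -3.5, 0.8]
opening: 0.0089
grasp_force: 20.4
```

```bash
python3 -c "
from h import *
lower(np.array([.5142,.2208,.1492]),-9.1,[24,20,16,12,8,5,3,2,1],r=.0512)"
```

```text
24 [0.513  0.2208 0.1468] pitch -6.1 [0.8 0.  2.5] ry -3.0
20 [0.5117 0.2208 0.1435] pitch -2.1 [1.6 0.  6. ] ry -7.0
16 [0.5106 0.2208 0.1401] pitch 1.9 [2.1 0.1 9.5] ry -11.0
12 [0.5097 0.2208 0.1366] pitch 5.9 [ 2.4  0.1 13.1] ry -15.0
8 [0.5091 0.2208 0.1331] pitch 9.9 [ 2.5  0.1 16.7] ry -19.0
5 [0.5088 0.2208 0.1305] pitch 12.9 [ 2.4  0.1 19.4] ry -22.0
3 [0.5087 0.2208 0.1287] pitch 14.9 [ 2.2  0.1 21.1] ry -24.0
2 [0.5086 0.2208 0.1278] pitch 15.9 [ 2.1  0.1 22. ] ry -25.0
1 [0.5086 0.2208 0.1269] pitch 16.9 [ 2.   0.1 22.9] ry -26.0
```

play_rows --increments '[[[0.3,-0.2,1.3],[0,-1.5,0],1],[[0.6,-0.4,2.7],[0,-3,0],1],[[1,-0.4,4.5],[0,-5,0],1],[[1.3,-0.4,6.3],[0,-7,0],1],[[1.3,-0.4,6.3],[0,-7,0],1]]'

```text
time: 13.85
ee_pos: [0.5122, 0.2204, 0.1431]
tcp_rot: [180.0, -1.9, -179.0]
wrist_force: [-0.2, -1.2, -0.1]
opening: 0.0091
grasp_force: 20.3
```

play_rows --increments '[[[0.7,0,1.6],[0,-2,0],1],[[1.2,0,3.2],[0,-4,0],1],[[1.8,0,5],[0,-6,0],1],[[2.2,0,6.8],[0,-8,0],1],[[2.5,0,8.5],[0,-10,0],1],[[2.7,0,10.2],[0,-12,0],1],[[2.7,0,10.2],[0,-12,0],1]]'

```text
time: 14.55
ee_pos: [0.5096, 0.2204, 0.133]
tcp_rot: [180.0, 10.0, -179.0]
wrist_force: [4.8, -0.6, -0.8]
opening: 0.0092
grasp_force: 20.2
```

play_rows --increments '[[[0.3,0,1.5],[0,-1.7,0],1],[[0.5,0,2.9],[0,-3.4,0],1],[[0.7,0,3.9],[0,-4.6,0],1],[[0.8,0,4.9],[0,-5.7,0],1],[[0.8,0,4.9],[0,-5.7,0],1]]'

```text
time: 15.05
ee_pos: [0.5093, 0.2204, 0.1281]
tcp_rot: [180.0, 15.7, -179.0]
wrist_force: [-0.7, -0.2, 1.3]
opening: 0.0088
grasp_force: 20.5
```

play_rows --increments '[[[0.1,0,0.5],[0,-0.6,0],1],[[0.2,0,1],[0,-1.1,0],1],[[0.2,0,1],[0,-1.1,0],1],[[0.2,0,1],[0,-1.1,0],1]]'

```text
time: 15.45
ee_pos: [0.5093, 0.2204, 0.128]
tcp_rot: [180.0, 16.7, -179.0]
wrist_force: [-6.5, -1.8, 10.8]
opening: 0.0091
grasp_force: 21.4
```

It has bottomed at the same TCP height as in the first notch. I ease off, open and back away.

play_rows --increments '[[[-0.1,0,-0.8],[0,0,0],1],[[-0.1,0,-0.8],[0,0,0],1],[[-0.1,0,-0.8],[0,0,0],0.7],[[-0.1,0,-0.8],[0,0,0],0.4],[[-0.1,0,-0.8],[0,0,0],0.4],[[-0.1,0,-0.8],[0,0,0],0.4],[[-0.1,0,-0.8],[0,0,0],0.4],[[0,0,-15],[0,0,0],0.4],[[0,0,-30],[0,0,0],0.4],[[0,0,-60],[0,0,0],0.4],[[0,0,-100],[0,0,0],0.4],[[0,0,-100],[0,0,0],0.4],[[0,0,-100],[0,0,0],0.4]]'

```text
time: 16.75
ee_pos: [0.4808, 0.2201, 0.2251]
tcp_rot: [179.9, 16.9, -179.0]
wrist_force: [0.2, 0.6, -0.1]
opening: 0.0512
grasp_force: 0.0
```

```bash
python3 - <<'E'
from workcell import telemetry, camera
from h import *
o=telemetry.get_obs(); p,d=camera("wrist"); cv2.imwrite("pics/w5.png",p[:,:,::-1]); print(o["ee_pos"],o["wrist_force"],o["opening"])
w=world("wrist",[(u,v) for v in range(480) for u in range(640)],d,T=tool(o)).reshape(480,640,3)
q=p.astype(int); m=(q[:,:,0]>130)&(q[:,:,1]<60)&(q[:,:,2]<60)&(w[:,:,2]>.1)&(w[:,:,2]<.2)
x=w[m]; print(len(x),np.median(x,0)); i=x[:,0]<np.median(x[:,0]); print("z outer/inner",np.percentile(x[i][:,2],80),np.percentile(x[~i][:,2],80), x[:,0].min(),x[:,0].max())
E
```

```text
[0.48081667 0.22013128 0.22512742] [ 0.24361653  0.63110285 -0.10105242] 0.051214608381011155
604 [0.50845236 0.22023961 0.12992719]
z outer/inner 0.1307283172072859 0.13068404402254194 0.4945341639306885 0.5230166037996642
```

View pics/w5.png

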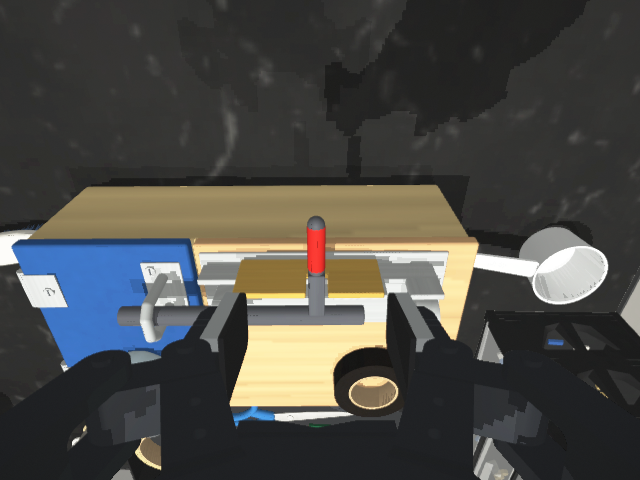

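The picture shows the handle (316,245) lying level in the brass plate's notch (top height 130.7 mm at both ends). The bar passes through the staple (150,315), and the bystanders are in place.

```bash
python3 -c "
from workcell import workorder
print(workorder.job_done())"
```

```text
the job is handed in; nothing more can be done
None
```

The box is locked: the bolt is through the staple, the handle lies level in the brass plate's notch, the gripper has let go and backed away, and the job was handed in at about 17 s, with no verdict returned.

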